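# Close up the carton row and hold the spring pusher open for loading

## Task

On the black shelf lane, slide the blue-banded carton along until it stands flush against the yellow-banded carton, which stays against the front stop. Then pull the red spring-loaded pusher back until its white pointer stands over the green mark, and finish while still holding it there, so that a colleague can load the next carton. Leave the white carton, the bottle and the tape roll alone.

Things in the scene. Friction and masses are not known exactly. Their poses are not given: they have to be found in the camera images.
- lane: Fixed black shelf lane, 410 x 72 mm. Origin on the table; x runs along the lane to the front stop, y across, z up. Slippery floor 12 mm above the table; 64 mm wide inside, between 4 mm aluminium side rails 26 mm high. Front stop: dark bar 60 mm high, inner face at x = 185 mm; low end bar at x = -205 mm. Its place and turn vary.
- row_carton: Kraft carton with a yellow band, 64 mm long (x, along the lane) x 56 mm wide (y) x 84 mm high, about 0.3 kg, loose, standing on the lane floor square against the front stop. Origin at the centre of its underside; x points to the front stop.
- loose_carton: Loose kraft carton with a blue band, 64 x 56 x 84 mm, 0.2 to 0.42 kg, in the lane between the yellow-banded carton (gap 25 to 60 mm) and the pusher (35 mm or more), slightly askew. Origin: centre of its underside, x along the lane to the front stop. Flush: 64 mm from the yellow one's origin. Can be gripped across its 56 mm width above the rails.
- pusher: Red spring pusher in the lane; origin on the lane floor at its front face, axes as the lane's. Plate 6 x 56 mm, top 74 mm above the table; above it a grip fin, 16 mm thick along the lane, 40 mm wide, up to 112 mm above the table. Slides 130 mm from home along the lane's -x (away from the cartons). Spring pulls it home: 4 N at home, plus 0.6 N per 10 mm.
- grip (a point): Centre of the pusher's grip fin, 92 mm above the table, 20 mm below the fin's top. Moves with the pusher.
- pointer (a point): Outer end of the white pointer bar (4 mm wide along the lane) that sticks out from the pusher over the side rail on the lane's -y side, 42 mm above the table. Moves with the pusher; level with the fin's centre along the lane.
- mark: Fixed green mark beside the lane's -y rail, 12 mm wide along the lane, 36 mm across, top 36 mm above the table. Origin: centre of its underside, axes as the lane's. It lies 50 to 100 mm from the home pointer along the lane's -x. The pointer stands over it when within 6 mm of its origin along the lane.
- next_carton: White carton with a black band, 64 x 56 x 84 mm, standing on the table by the lane; origin at the centre of its underside. Not to be moved.
- ale_bottle: Amber glass bottle with a yellow cap, 62 mm across, 230 mm high, standing on the table; origin at the centre of its underside. Not to be moved.
- tape_roll: Orange roll core, 96 mm outside diameter, 48 mm high, standing flat on the table; origin at the centre of its underside. Not to be moved.
Mind the look-alikes: they are no part of the job. What is shaped like the loose_carton but purple or turquoise is not meant.

How it is judged:
On the way, in this order (a step that is already met when the one before it is completed fails the run):
1. the blue-banded carton stands flush against the yellow-banded carton, at rest (x of loose_carton in the frame of row_carton between -0.067 and -0.06 m and angle between the x axis of loose_carton and the x axis of row_carton, either way round below 0.07 rad and x of row_carton in the frame of lane above 0.1485 m and angle between each of loose_carton, row_carton's own z axis and vertical below 0.06 rad and height (world z) of each of loose_carton, row_carton below 0.016 m and linear speed of loose_carton below 0.02 m/s), for 0.2 s.
2. the pusher is pulled back to the mark (x of pointer in the frame of mark between -0.006 and 0.006 m and linear speed of pusher below 0.03 m/s), for 0.2 s.
At the end, for the whole second after the job is handed in: Blue-banded carton upright, gap to the yellow-banded one under 3 mm, square within 4 degrees, that one within 4 mm of the front stop; pointer within 6 mm of the mark's middle, at rest, held by the robot (over 2 N), nothing wedged against the pusher; other things within 25 mm of their start (all of step 1 and x of pointer in the frame of mark between -0.006 and 0.006 m and linear speed of pusher below 0.02 m/s and contact force between any of the fingers, the arm and pusher above 2 N and contact force between pusher and loose_carton below 0.3 N and contact force between pusher and row_carton below 0.3 N and contact force between pusher and next_carton below 0.3 N and contact force between pusher and ale_bottle below 0.3 N and contact force between pusher and tape_roll below 0.3 N and distance of each of next_carton, ale_bottle, tape_roll from where it was at the start of the episode below 0.025 m); the arm keeps its last pose, push and grip.
It fails at once if the white carton is moved or tipped over (distance of next_carton from where it was at the start of the episode above 0.025 m or angle between next_carton's own z axis and vertical above 0.3 rad).
It fails at once if the bottle is moved or tipped over (distance of ale_bottle from where it was at the start of the episode above 0.025 m or angle between ale_bottle's own z axis and vertical above 0.3 rad).
It fails at once if the tape roll is moved or tipped over (distance of tape_roll from where it was at the start of the episode above 0.025 m or angle between tape_roll's own z axis and vertical above 0.3 rad).
It also fails if it takes over 51 s, if anything falls off the work surface, if the arm or the gripper's body presses on something with over 40 N, if the wrist force passes 120 N, or if a joint passes its speed limit or range.

## Robot

A 6-joint arm with a two-finger parallel gripper is mounted at the origin on the work surface. World frame = base frame: x ahead of the robot, y to its left, z up, the work surface at z = 0. Lengths are in m, angles in rad, forces in N, time in s.
With the tool pointing down it reaches from about 0.3 to 0.875 m from the base axis. Payload 6.4 kg.
Tool frame: the origin (TCP) lies between the finger pads; the fingertips stand ctrl.tip_extent ahead of it and the grasp point (between the pads) is the TCP (ctrl.tip_extent is the distance from the TCP to the fingertips, in m); z points along the fingers, y is the line along which they close (so a half turn about z gives the same grasp; the last joint's range is limited). The gripper opens to 85 mm and grips with 20 to 120 N. Pads are 22 mm wide; open, the fingers measure 114 mm over their backs; the gripper's body (76 mm by 85 mm) begins 54 mm behind the grasp point. The pads swing forward as they close: fully open they stand 13 mm farther back than shut.
Start: joints at [-1.511, 0.181, 1.607, -0, 1.354, -0.206], TCP at [0.151, -0.555, 0.25] pointing down, gripper open.
Joint ranges: [-2.99, 2.99], [-0.89, 2.07], [0.3, 2.58], [-1.14, 4.28], [0, 2.63], [-3.12, 3.12]. Speed limits (rad/s): [2.57, 2.57, 3.01, 3.14, 3.14, 3.14].

## Interface

Orientations are given as a unit quaternion [w, x, y, z].
In Python, from bench import ctrl gives the robot as it stands.
- The arm moves only by the tool send_rows, never from a script. Its arguments are lists of equal length, an entry for each row: "dr": the turn, a rotation vector about the tool's x, y, z in units of 6 degrees (1.0 is 6 degrees), a list of three; "xyz": the shift along the tool's x, y, z in cm, a list of three; "jaw": the opening in per cent of the stroke, from 0 (shut) to 100 (fully open). In form: {"dr": [[wx, wy, wz], ...], "xyz": [[dx, dy, dz], ...], "jaw": [jaw, ...]}. A call has exactly 8 rows; each row is the pose to reach, as a shift and turn from the pose commanded when the call began, along the tool's axes at that moment; what a row does not reach only later rows make up. A row lasts 1/8 s, in which the tool goes at most 62.5 mm and 10.7 degrees, less where a joint would pass 70% of its speed; a pose out of reach is approached as far as the arm can. A call with a gripper value outside its range is refused whole. The fingers move at their own pace and stop on an object; the grip force is fixed at half the most. Time passes only in rows, so rows that repeat a pose let the fingers close, or fill a call up. It gives the time, the measured TCP pose, the force, the opening and the grip force at its end, in the units of the state.
- ctrl.get_obs(): the state, without advancing time (a new reading comes with each control period).
- ctrl.camera(name): name is "scene" or "side" or "wrist"; returns the picture (480x640x3 uint8, red, green, blue); there is no depth.
- ctrl.calibration(name): a dict with "camera_matrix" (3x3 intrinsics, pixels), "world_from_camera" (4x4, takes a point from camera to world coordinates). Camera axes: x right, y up, looking along -z (the intrinsics and any distortion apply to the point x, -y, -z); pixel columns grow to the right and rows downward; lengths in m; the calibration is good to about 2 mm. A picture is of the moment at which its call begins: read the wrist's pose just before it. calibration takes no time and is no camera call; for the wrist camera it gives the pose at the moment of the call.
- ctrl.hand_in(): hands the job in; it is judged then, once.
The state is a dict: "time_s": time; "q": joint angles; "dq": joint speeds; "joint_efforts": joint torques, N m; "eef_pos": TCP position; "eef_rot": TCP orientation; "wrist_force": force on the tool from outside, world axes, zero at the start; "torque": the same for the moment, N m; "opening": opening from 0.0 (shut) to 1.0 (fully open); "grasp_force": force on a finger pad.
Only numpy, scipy, OpenCV 4.12 (cv2) and the standard library are available. Lean on these libraries where they do the work, as an engineer would, in place of code of your own. Each camera call takes 0.05 s, during which the arm holds its last target. There are 200 camera calls.

## Working session

There is one attempt and no reset: what is moved stays moved. The work goes in short steps, Python scripts to look and compute and a tool call to move; the robot and the scene stay as the last step left them, time stands still between calls to the robot, and variables do not carry over. Pictures are saved under pics/ and viewed, at most 10 in all, crops included, and the job is handed in when it is done.

Besides the shell and the picture viewer there is one more tool, called after "Request:" as a command line: name --argument value ..., lists and objects as JSON in quotes. send_rows: Moves the arm, as the interface text tells. Its arguments: {"type":"object","properties":{"dr":{"type":"array","items":{"type":"array","items":{"type":"number"}}},"xyz":{"type":"array","items":{"type":"array","items":{"type":"number"}}},"jaw":{"type":"array","items":{"type":"number"}}},"required":["dr","xyz","jaw"]}

```bash
ls; mkdir -p pics
python3 - <<'E'
from bench import ctrl
import cv2,numpy as np
for n in ["scene","side"]:
    im=ctrl.camera(n); cv2.imwrite(f"pics/{n}0.png",im[:,:,::-1])
    c=ctrl.calibration(n); print(n,np.round(c["camera_matrix"],1).tolist(),np.round(c["world_from_camera"],3).tolist(),c.keys())
o=ctrl.get_obs();print(o, ctrl.tip_extent)
E
```

```text
pics
scene [[624.3, 0.0, 315.1], [0.0, 624.3, 238.7], [0.0, 0.0, 1.0]] [[0.743, -0.503, 0.441, 1.074], [0.669, 0.578, -0.468, -0.492], [-0.019, 0.642, 0.766, 1.03], [0.0, 0.0, 0.0, 1.0]] dict_keys(['camera_matrix', 'world_from_camera'])
side [[618.6, 0.0, 305.2], [0.0, 618.6, 233.0], [0.0, 0.0, 1.0]] [[0.999, 0.017, -0.029, 0.517], [-0.033, 0.618, -0.786, -0.798], [0.005, 0.786, 0.618, 0.806], [0.0, 0.0, 0.0, 1.0]] dict_keys(['camera_matrix', 'world_from_camera'])
{'time_s': 0.1, 'q': array([-1.51132747e+00,  1.81477153e-01,  1.60789883e+00,  9.81444950e-06,
        1.35378930e+00, -2.06329416e-01]), 'dq': array([-0.00053409, -0.00304882, -0.00245677,  0.0005285 ,  0.00022912,
       -0.00031006]), 'joint_efforts': array([ 7.45339389e-05, -4.45881486e+01, -3.52238846e+01, -4.37012814e-04,
        4.11871006e-03, -1.84631830e-05]), 'eef_pos': array([ 0.15101628, -0.55433844,  0.2494728 ]), 'eef_rot': array([-7.83842709e-04,  9.91181734e-01,  1.32507176e-01,  6.24657089e-05]), 'wrist_force': array([-0.58286358,  0.08365232,  0.62853694]), 'torque': array([-0.02670101, -0.02427595, -0.02037751]), 'grasp_force': 0.0, 'opening': 1.0010009102169046} 0.019
```

View pics/scene0.png

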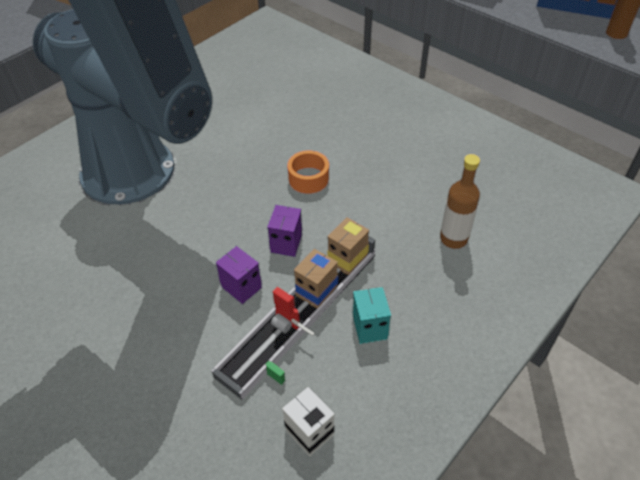

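View pics/side0.png

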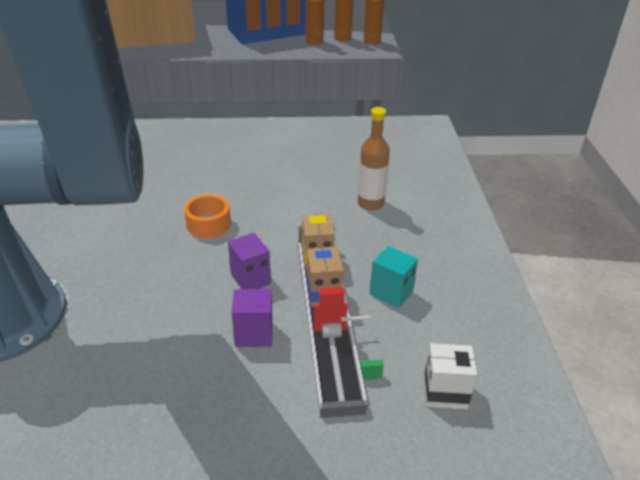

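```bash
cat > h.py <<'E'
from bench import ctrl
import cv2,numpy as np
def ray(n,px,z,c=None):
    c=c or ctrl.calibration(n);K=c["camera_matrix"];T=c["world_from_camera"]
    px=np.atleast_2d(np.float64(px)); d=np.c_[px,np.ones(len(px))]@np.linalg.inv(K).T
    d=d*[1,-1,-1]@T[:3,:3].T; o=T[:3,3]
    return o+d*((z-o[2])/d[:,2])[:,None]
def two(a,pa,b,pb):
    A=[];B=[]
    for n,p in((a,pa),(b,pb)):
        q0,q1=ray(n,p,0)[0],ray(n,p,.3)[0];d=(q1-q0)/np.linalg.norm(q1-q0)
        M=np.eye(3)-np.outer(d,d);A.append(M);B.append(M@q0)
    return np.linalg.lstsq(np.vstack(A),np.hstack(B),rcond=None)[0]
E
python3 - <<'E'
from h import *
a=cv2.imread("pics/scene0.png")[210:410,200:400];b=cv2.imread("pics/side0.png")[200:420,280:400]
cv2.imwrite("pics/sc.png",cv2.resize(a,(600,600),interpolation=cv2.INTER_CUBIC))
cv2.imwrite("pics/sd.png",cv2.resize(b,(327,600),interpolation=cv2.INTER_CUBIC))
for n in("scene","side"):
    im=cv2.imread(f"pics/{n}0.png");h=cv2.cvtColor(im,cv2.COLOR_BGR2HSV)
    for nm,lo,hi in(("green",(50,120,60),(75,255,255)),("red",(0,180,100),(4,255,255)),("blue",(105,150,80),(125,255,255)),("yel",(22,150,100),(32,255,255))):
        k,l,s,c=cv2.connectedComponentsWithStats(cv2.inRange(h,lo,hi))
        for i in range(1,k):
            if s[i,4]>25 and s[i,1]>150: print(n,nm,s[i],c[i].round(1))
E
```

```text
scene green [267 365  17  18 130] [275.2 374.6]
scene red [274 293  24  27 323] [285.1 307.1]
scene blue [313 256  14  10  74] [319.6 260.4]
scene blue [296 279  41  25 197] [316.1 292.9]
scene yel [465 163  12   7  43] [469.6 166.7]
scene yel [329 248  38  22 137] [350.2 259.8]
side green [361 360  22  19 352] [371.6 368.8]
side red [321 288  22   8 146] [331.4 291. ]
side blue [316 251  15   6  78] [323.2 253.7]
side blue [311 293   7   7  37] [314.2 296. ]
side yel [309 216  17   8 113] [316.9 219.1]
```

View pics/sc.png

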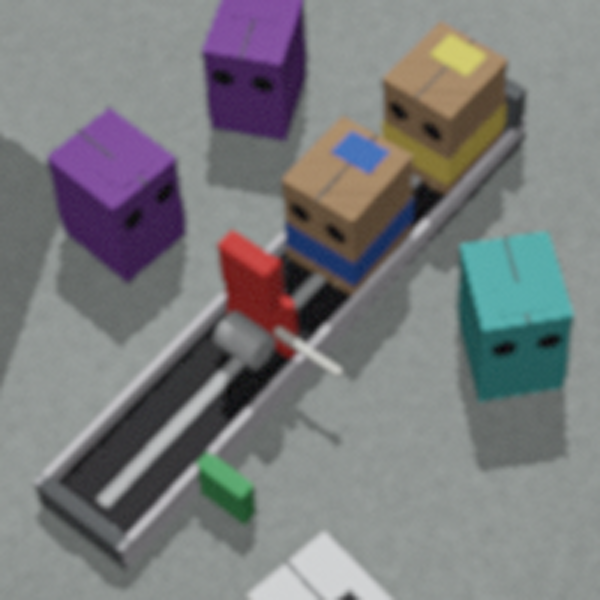

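View pics/sd.png

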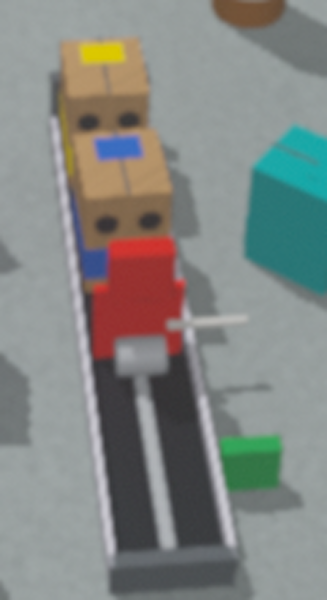

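Run:
```python
from h import *
S=lambda l:np.array(l)/3+[199.7,209.7]
D=lambda l:np.array(l)/2.727+[279.7,199.7]
def rect(P,nm):
    c=P.mean(0);a=P[1]-P[0]+P[2]-P[3];b=P[3]-P[0]+P[2]-P[1]
    print(nm,c.round(4),"len",np.linalg.norm(a)/2,np.linalg.norm(b)/2,"dir a",np.degrees(np.arctan2(a[1],a[0])),"b",np.degrees(np.arctan2(b[1],b[0])))
# order: near-left(pusher,left), far-left, far-right, near-right
rect(ray("scene",S([(283,180),(345,119),(414,158),(352,221)]),.096),"blueS")
rect(ray("scene",S([(384,78),(443,24),(507,63),(450,128)]),.096),"yelS")
rect(ray("side",D([(80,196),(75,137),(160,133),(170,185)]),.096),"blueD")
rect(ray("side",D([(65,97),(60,42),(141,39),(149,93)]),.096),"yelD")
print("endL",two("scene",S((42,483)),"side",D((108,553))),"endR",two("scene",S((122,548)),"side",D((237,545))))
print("pointer",two("scene",S((340,372)),"side",D((246,319))), ray("scene",S((340,372)),.042),ray("side",D((246,319)),.042))
# fin top rear edge & mark
print("fin top rear",ray("side",D([(109,250),(174,248)]),.112).round(4).tolist(),ray("scene",S([(220,245),(275,272)]),.112).round(4).tolist())
print("fin top front",ray("side",D([(109,239),(174,238)]),.112).round(4).tolist(),ray("scene",S([(231,233),(284,260)]),.112).round(4).tolist())
print("mark",ray("scene",S([(198,463),(209,453),(254,489),(247,500)]),.036).mean(0),ray("side",D([(221,439),(280,436),(281,450),(221,452)]),.036).mean(0))
print("mark pts",ray("side",D([(221,439),(280,436),(281,450),(221,452)]),.036).round(4).tolist())
```

```text
blueS [0.5833 0.0288 0.096 ] len 0.062127857932164694 0.05396513790660616 dir a 93.1578434991672 b 5.32404861618088
yelS [0.5783 0.1297 0.096 ] len 0.06411866901234958 0.05656980212646392 dir a 93.75686245310531 b -1.286854403288624
blueD [0.5817 0.0293 0.096 ] len 0.05512653982506822 0.057224232768594986 dir a 91.82915479833964 b 5.750949252788151
yelD [0.5753 0.1306 0.096 ] len 0.06229716991322983 0.05741989427637331 dir a 91.3373759438953 b 2.4238279579202042
endL [ 0.56343075 -0.22492281  0.02585279] endR [ 0.63381564 -0.2250752   0.0322892 ]
pointer [ 0.6556939  -0.06107791  0.04286725] [[ 0.65520966 -0.06056934  0.042     ]] [[ 0.65592061 -0.06041123  0.042     ]]
fin top rear [[0.5683, -0.0692, 0.112], [0.6071, -0.0686, 0.112]] [[0.572, -0.0734, 0.112], [0.6102, -0.0658, 0.112]]
fin top front [[0.5688, -0.0597, 0.112], [0.6078, -0.0599, 0.112]] [[0.5708, -0.0627, 0.112], [0.6083, -0.056, 0.112]]
mark [ 0.65017623 -0.15487401  0.036     ] [ 0.64814555 -0.15527056  0.036     ]
mark pts [[0.6312, -0.1509, 0.036], [0.666, -0.1496, 0.036], [0.6652, -0.1601, 0.036], [0.6302, -0.1605, 0.036]]
```

```bash
cat >> h.py <<'E'
from scipy.spatial.transform import Rotation as Ro
def goto(p,yaw=None):
    "numbers of a move: p world TCP, yaw = world angle (deg) of tool y, tool down"
    o=ctrl.get_obs();w,x,y,z=o["eef_rot"];R=Ro.from_quat([x,y,z,w])
    d=R.inv().apply(np.array(p)-o["eef_pos"])*100
    out="xyz cm %s"%d.round(2)
    if yaw is not None:
        a=np.radians(yaw);Y=np.array([np.cos(a),np.sin(a),0]);Z=np.array([0,0,-1.])
        T=Ro.from_matrix(np.c_[np.cross(Y,Z),Y,Z]);out+=" dr %s"%(np.degrees((R.inv()*T).as_rotvec())/6).round(2)
    print(out,"| t",round(o["time_s"],2),"pos",o["eef_pos"].round(4),"F",o["wrist_force"].round(1),"q",o["q"].round(2))
E
python3 -c "
from h import *
goto((.583,.029,.2),3.2)"
```

```text
xyz cm [ 57.   -44.93   5.04] dr [-1.0e-02 -1.0e-02 -1.3e+01] | t 0.1 pos [ 0.151  -0.5543  0.2495] F [-0.6  0.1  0.6] q [-1.51  0.18  1.61  0.    1.35 -0.21]
```

Request:
send_rows --dr '[[0,0,-1],[0,0,-2],[0,0,-3],[0,0,-4],[0,0,-5],[0,0,-6],[0,0,-7],[0,0,-8]]' --xyz '[[4.5,-3.5,0],[9,-7,0],[13.5,-10.5,0],[18,-14,0],[22.5,-17.5,0],[27,-21,0],[31.5,-24.5,0],[36,-28.5,0]]' --jaw '[90,90,90,90,90,90,90,90]'

```text
time_s: 1.1
eef_pos: [0.4243, -0.1837, 0.2502]
eef_rot: [0.0, 0.851, 0.525, 0.0]
wrist_force: [0.7, 0.1, -1.0]
opening: 0.899
grasp_force: 0.0
```

```bash
python3 -c "
from h import *
goto((.583,.029,.2),3.2)"
```

```text
xyz cm [26.12  4.67  5.02] dr [ 0.    0.   -4.97] | t 1.1 pos [ 0.4243 -0.1837  0.2502] F [ 0.7  0.1 -1. ] q [-0.67 -0.08  1.88 -0.    1.34 -0.2 ]
```

Request:
send_rows --dr '[[0,0,-1],[0,0,-2],[0,0,-3],[0,0,-4],[0,0,-5],[0,0,-5],[0,0,-5],[0,0,-5]]' --xyz '[[4.5,0.8,0.5],[9,1.6,1.5],[13.5,2.4,2.5],[18,3.2,3.5],[22.5,4,4.5],[26.1,4.7,5],[26.1,4.7,5],[26.1,4.7,5]]' --jaw '[90,90,90,90,90,90,90,90]'

```text
time_s: 2.1
eef_pos: [0.5825, 0.0264, 0.1998]
eef_rot: [-0.0, 0.687, 0.727, -0.0]
wrist_force: [0.3, -0.0, 0.2]
opening: 0.901
grasp_force: 0.0
```

```bash
python3 -c "
from h import *
goto((.583,.029,.076),3.2)
c=ctrl.calibration('wrist');im=ctrl.camera('wrist');cv2.imwrite('pics/w1.png',im[:,:,::-1])
np.savez('w1.npz',**c)
print(np.round(c['world_from_camera'],3).tolist())"
```

```text
xyz cm [ 0.26  0.08 12.38] dr [-0.01  0.    0.01] | t 2.1 pos [0.5825 0.0264 0.1998] F [ 0.3 -0.   0.2] q [-0.16  0.25  1.63 -0.    1.26 -0.21]
[[0.998, -0.054, -0.015, 0.579], [0.056, 0.962, 0.267, 0.093], [-0.001, -0.268, 0.964, 0.324], [0.0, 0.0, 0.0, 1.0]]
```

View pics/w1.png

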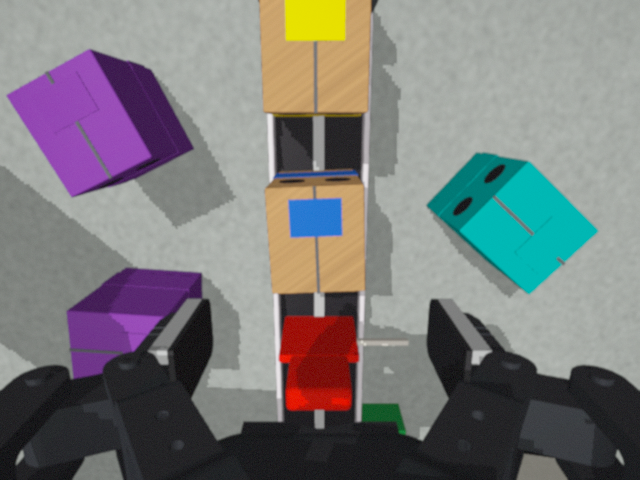

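```bash
python3 -c "
from h import *
c=dict(np.load('w1.npz'))
b=ray(0,[(272,293),(266,187),(363,183),(365,291)],.096,c);print(b.mean(0),b.round(4).tolist())
y=ray(0,[(264,112),(370,114)],.096,c);print(y.round(4).tolist())
for z in(.026,.038):print(z,ray(0,[(271,160),(278,300),(365,160),(361,300)],z,c).round(4).tolist())
print('ptr',ray(0,[(407,343),(362,343)],.042,c),'mark edge',ray(0,[(363,405),(403,405)],.036,c))
print('fin top front/rear?',ray(0,[(287,372),(351,369),(286,408),(350,408)],.112,c).round(4).tolist())
"
```

```text
[0.58065635 0.02887159 0.096     ] [[0.5558, -0.0053, 0.096], [0.5508, 0.0582, 0.096], [0.6047, 0.0635, 0.096], [0.6113, -0.0009, 0.096]]
[[0.5489, 0.0982, 0.096], [0.6053, 0.1003, 0.096]]
0.026 [[0.5454, 0.0671, 0.026], [0.5536, -0.0413, 0.026], [0.6126, 0.0709, 0.026], [0.6188, -0.0376, 0.026]]
0.038 [[0.5467, 0.0681, 0.038], [0.5546, -0.0359, 0.038], [0.6113, 0.0718, 0.038], [0.6172, -0.0323, 0.038]]
ptr [[ 0.65496748 -0.06424467  0.042     ]
 [ 0.62043548 -0.06619826  0.042     ]] mark edge [[ 0.62692383 -0.12630898  0.036     ]
 [ 0.65975921 -0.12444807  0.036     ]]
fin top front/rear? [[0.5675, -0.0482, 0.112], [0.6051, -0.044, 0.112], [0.5678, -0.0731, 0.112], [0.6065, -0.0709, 0.112]]
```

Request:
send_rows --dr '[[0,0,0],[0,0,0],[0,0,0],[0,0,0],[0,0,0],[0,0,0],[0,0,0],[0,0,0]]' --xyz '[[0.2,-0.1,3],[0.3,-0.1,6],[0.3,-0.1,9],[0.3,-0.1,11],[0.3,-0.1,12.4],[0.3,-0.1,12.4],[0.3,-0.1,12.4],[0.3,-0.1,12.4]]' --jaw '[90,90,90,90,90,90,70,50]'

```text
time_s: 3.15
eef_pos: [0.5831, 0.0294, 0.0778]
eef_rot: [0.001, 0.687, 0.727, 0.001]
wrist_force: [0.6, 0.1, 3.2]
opening: 0.649
grasp_force: 65.2
```

Request:
send_rows --dr '[[0,0,0],[0,0,0],[0,0,0],[0,0,0],[0,0,0],[0,0,0],[0,0,0],[0,0,0]]' --xyz '[[0,0,0],[0,0,0],[0,0,0],[0,0,0],[0,0,0],[0,0,0],[0,0,0],[0,0,0]]' --jaw '[50,50,50,50,50,50,50,50]'

```text
time_s: 4.15
eef_pos: [0.5831, 0.0294, 0.0777]
eef_rot: [0.001, 0.687, 0.727, 0.001]
wrist_force: [-0.3, 0.2, 6.5]
opening: 0.648
grasp_force: 65.1
```

```bash
python3 -c "
from h import *
goto((.5785,.0665,.076),3.5)"
```

```text
xyz cm [ 3.73 -0.25  0.17] dr [ 0.03  0.01 -0.04] | t 4.15 pos [0.5831 0.0294 0.0777] F [-0.3  0.2  6.5] q [-0.15  0.41  1.7   0.    1.03 -0.21]
```

Request:
send_rows --dr '[[0,0,0],[0,0,0],[0,0,0],[0,0,0],[0,0,0],[0,0,0],[0,0,0],[0,0,0]]' --xyz '[[0.6,-0.05,-0.05],[1.2,-0.1,-0.05],[1.8,-0.1,-0.05],[2.3,-0.15,-0.05],[2.8,-0.15,-0.05],[3.2,-0.2,-0.05],[3.5,-0.2,-0.05],[3.5,-0.2,-0.05]]' --jaw '[50,50,50,50,50,50,50,50]'

```text
time_s: 5.15
eef_pos: [0.5788, 0.0646, 0.0777]
eef_rot: [0.001, 0.687, 0.727, 0.001]
wrist_force: [1.1, -1.8, 5.1]
opening: 0.647
grasp_force: 65.2
```

Request:
send_rows --dr '[[0,0,0],[0,0,0],[0,0,0],[0,0,0],[0,0,0],[0,0,0],[0,0,0],[0,0,0]]' --xyz '[[0.1,0,0],[0.2,0,0],[0.3,0,0],[0.4,0,0],[0.5,0,0],[0.5,0,0],[0.5,0,0],[0.5,0,0]]' --jaw '[50,50,50,50,50,50,50,50]'

```text
time_s: 6.15
eef_pos: [0.5786, 0.0686, 0.0777]
eef_rot: [0.001, 0.687, 0.727, 0.0]
wrist_force: [1.5, -5.8, 5.3]
opening: 0.647
grasp_force: 65.2
```

Request:
send_rows --dr '[[0,0,0],[0,0,0],[0,0,0],[0,0,0],[0,0,0],[0,0,0],[0,0,0],[0,0,0]]' --xyz '[[0.1,0,0],[0.2,0,0],[0.3,0,0],[0.3,0,0],[0.3,0,0],[0.3,0,0],[0.3,0,0],[0.3,0,0]]' --jaw '[50,50,50,50,50,50,50,50]'

```text
time_s: 7.15
eef_pos: [0.5788, 0.0689, 0.0778]
eef_rot: [0.003, 0.687, 0.726, -0.001]
wrist_force: [0.5, -16.3, 5.5]
opening: 0.648
grasp_force: 64.7
```

```bash
python3 -c "
from h import *
goto((.5785,.0665,.076),3.5)
c=ctrl.calibration('wrist');im=ctrl.camera('wrist');cv2.imwrite('pics/w2.png',im[:,:,::-1])
np.savez('w2.npz',**c)"
```

```text
xyz cm [-0.23 -0.05  0.18] dr [ 0.02  0.05 -0.06] | t 7.15 pos [0.5788 0.0689 0.0778] F [  0.5 -16.3   5.5] q [-0.08  0.41  1.71 -0.01  1.03 -0.13]
```

View pics/w2.png

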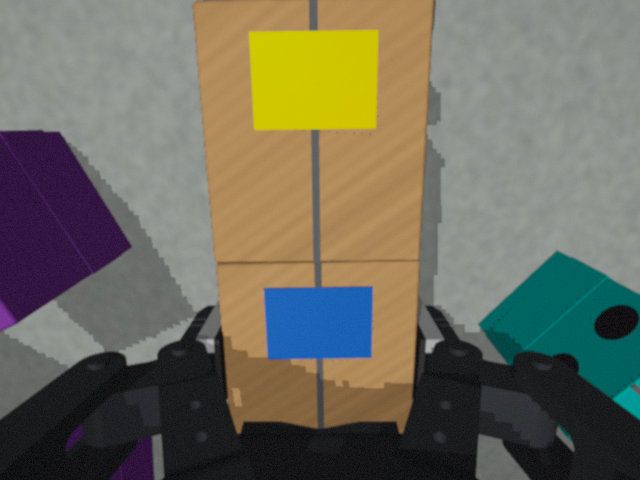

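Request:
send_rows --dr '[[0,0,0],[0,0,0],[0,0,0],[0,0,0],[0,0,0],[0,0,0],[0,0,0],[0,0,0]]' --xyz '[[0,0,0],[0,0,0],[0,0,0],[0,0,0],[0,0,-1.5],[0,0,-4],[0,0,-8],[0,0,-12]]' --jaw '[60,75,85,90,90,90,90,90]'

```text
time_s: 8.2
eef_pos: [0.5774, 0.0726, 0.1989]
eef_rot: [0.0, 0.687, 0.727, 0.0]
wrist_force: [0.3, 0.1, 0.2]
opening: 0.902
grasp_force: 0.0
```

```bash
python3 -c "
from h import *
goto((.587,-.058,.2),-86.5)"
```

```text
xyz cm [-13.1    0.22  -0.11] dr [ 0.   -0.   14.96] | t 8.2 pos [0.5774 0.0726 0.1989] F [0.3 0.1 0.2] q [-0.08  0.25  1.64  0.    1.26 -0.14]
```

Request:
send_rows --dr '[[0,0,1.7],[0,0,3.4],[0,0,5.1],[0,0,6.8],[0,0,8.5],[0,0,10.2],[0,0,11.9],[0,0,13.5]]' --xyz '[[-2,0,0],[-4,0.1,0],[-6,0.1,0],[-8,0.1,0],[-10,0.2,0],[-12,0.2,0],[-13.1,0.2,0],[-13.1,0.2,0]]' --jaw '[90,80,75,75,75,75,75,75]'

```text
time_s: 9.2
eef_pos: [0.5872, -0.0591, 0.198]
eef_rot: [0.0, 0.995, 0.103, 0.001]
wrist_force: [0.3, 0.3, -0.4]
opening: 0.751
grasp_force: 0.0
```

Request:
send_rows --dr '[[0,0,1.5],[0,0,1.5],[0,0,1.5],[0,0,1.5],[0,0,1.5],[0,0,1.5],[0,0,1.5],[0,0,1.5]]' --xyz '[[0,0,0],[0,0,0],[0,0,0],[0,0,0],[0,0,0],[0,0,0],[0,0,0],[0,0,0]]' --jaw '[75,75,75,75,75,75,75,75]'

```text
time_s: 10.2
eef_pos: [0.5868, -0.0583, 0.1967]
eef_rot: [-0.0, 1.0, 0.028, -0.0]
wrist_force: [-0.2, 0.5, -0.3]
opening: 0.747
grasp_force: 0.0
```

Run:
```python
from h import *
goto((.587,-.058,.094),-86.5)
c=ctrl.calibration('wrist');w=ctrl.camera('wrist')[:,:,::-1];np.savez('w3.npz',**c)
s=ctrl.camera('side')[:,:,::-1];cv2.imwrite('pics/side3.png',s)
cv2.imwrite('pics/w3.png',w)
s=cv2.resize(s[200:420,280:400],(327,600),interpolation=cv2.INTER_CUBIC)
cv2.imwrite('pics/m3.png',np.hstack([cv2.resize(w,(470,352)),cv2.resize(s,(327,600))[:352]][:1]+[s[:352]]))
```

```text
xyz cm [ 0.02 -0.03 10.27] dr [-0.    0.   -0.04] | t 10.2 pos [ 0.5868 -0.0583  0.1967] F [-0.2  0.5 -0.3] q [-0.3   0.26  1.62  0.    1.26  1.21]
```

View pics/w3.png

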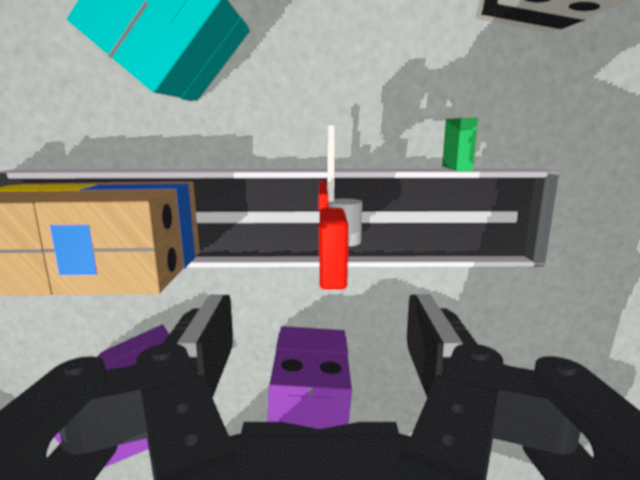

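Run:
```python
from h import *
im=cv2.imread('pics/w3.png');c=dict(np.load('w3.npz'))
for r in(125,145,160):print(r,[tuple(int(v) for v in im[r,x]) for x in range(440,484,2)])
print([int(v) for v in im[150,315:345].sum(1)])
```

```text
125 [(190, 196, 190), (191, 195, 191), (170, 180, 170), (70, 123, 51), (54, 119, 26), (54, 116, 25), (47, 102, 22), (51, 104, 21), (45, 92, 23), (43, 92, 17), (60, 133, 30), (81, 161, 43), (84, 163, 45), (83, 161, 38), (81, 161, 43), (81, 160, 40), (79, 161, 41), (80, 162, 41), (93, 166, 60), (138, 152, 137), (146, 150, 147), (144, 148, 144)]
145 [(190, 196, 190), (173, 183, 173), (84, 133, 70), (58, 122, 27), (55, 119, 26), (50, 118, 22), (54, 119, 26), (59, 122, 26), (59, 123, 30), (82, 169, 38), (110, 207, 53), (110, 206, 47), (107, 206, 50), (106, 206, 46), (107, 205, 50), (97, 192, 43), (81, 162, 37), (89, 160, 61), (139, 153, 138), (151, 155, 151), (176, 182, 177), (189, 193, 188)]
160 [(150, 155, 151), (101, 121, 98), (46, 106, 21), (57, 121, 25), (60, 121, 33), (58, 123, 33), (56, 119, 25), (58, 122, 32), (65, 142, 20), (103, 201, 44), (106, 206, 43), (109, 207, 50), (110, 207, 55), (109, 207, 51), (99, 192, 47), (87, 172, 43), (85, 163, 48), (125, 150, 121), (150, 155, 150), (154, 156, 152), (154, 158, 153), (151, 154, 150)]
[588, 590, 587, 591, 591, 594, 592, 590, 583, 574, 577, 589, 644, 716, 741, 742, 741, 740, 716, 652, 593, 576, 573, 572, 573, 577, 578, 580, 575, 573]
```

Request:
send_rows --dr '[[0,0,0],[0,0,0],[0,0,0],[0,0,0],[0,0,0],[0,0,0],[0,0,0],[0,0,0]]' --xyz '[[0,0,3],[0,0,6],[0,0,8],[0,0,9.5],[0,0,10.2],[0,0,10.2],[0,0,10.2],[0,0,10.2]]' --jaw '[75,75,75,75,75,75,75,75]'

```text
time_s: 11.3
eef_pos: [0.5875, -0.0585, 0.0956]
eef_rot: [0.0, 1.0, 0.028, 0.001]
wrist_force: [-0.5, 0.2, 0.2]
opening: 0.747
grasp_force: 0.0
```

Request:
send_rows --dr '[[0,0,0],[0,0,0],[0,0,0],[0,0,0],[0,0,0],[0,0,0],[0,0,0],[0,0,0]]' --xyz '[[0,0,0],[0,0,0],[0,0,0],[0,0,0],[0,0,0],[0,0,0],[0,0,0],[0,0,0]]' --jaw '[60,40,30,20,10,5,5,5]'

```text
time_s: 12.3
eef_pos: [0.5874, -0.0652, 0.0959]
eef_rot: [0.005, 1.0, 0.028, 0.001]
wrist_force: [-4.0, -26.2, 0.3]
opening: 0.175
grasp_force: 59.0
```

Run:
```python
from h import *
c=dict(np.load('w3.npz'))
m=ray(0,[(456.5,145),(474,145)],.036,c);p=ray(0,(330.5,150),.042,c)[0];print(m,p)
mc=m.mean(0);a=np.radians(93.5);u=np.array([np.cos(a),np.sin(a),0]);print('disp',(p-mc)@u)
goto(ctrl.get_obs()['eef_pos'],-86.5)
```

```text
[[ 0.64686991 -0.14890693  0.036     ]
 [ 0.64753452 -0.16076089  0.036     ]] [ 0.63910205 -0.06358278  0.042     ]
disp 0.09157542850222766
xyz cm [0. 0. 0.] dr [ 0.1  -0.01 -0.06] | t 12.3 pos [ 0.5874 -0.0652  0.0959] F [ -4.  -26.2   0.3] q [-0.31  0.39  1.68 -0.01  1.07  1.21]
```

Request:
send_rows --dr '[[0,0,0],[0,0,0],[0,0,0],[0,0,0],[0,0,0],[0,0,0],[0,0,0],[0,0,0]]' --xyz '[[0,0.7,0],[0,1.4,0],[0,2.1,0],[0,2.8,0],[0,3.5,0],[0,4.2,0],[0,4.9,0],[0,5.6,0]]' --jaw '[5,5,5,5,5,5,5,5]'

```text
time_s: 13.3
eef_pos: [0.5901, -0.113, 0.0958]
eef_rot: [-0.001, 1.0, 0.028, 0.0]
wrist_force: [-3.8, 6.7, 8.7]
opening: 0.175
grasp_force: 61.0
```

Request:
send_rows --dr '[[0,0,0],[0,0,0],[0,0,0],[0,0,0],[0,0,0],[0,0,0],[0,0,0],[0,0,0]]' --xyz '[[0,0.7,0],[0,1.4,0],[0,2.1,0],[0,2.8,0],[0,3.4,0],[0,3.8,0],[0,4,0],[0,4,0]]' --jaw '[5,5,5,5,5,5,5,5]'

```text
time_s: 14.3
eef_pos: [0.5925, -0.1525, 0.0958]
eef_rot: [-0.001, 1.0, 0.028, 0.0]
wrist_force: [-2.0, 7.9, 9.3]
opening: 0.176
grasp_force: 61.1
```

Run:
```python
from h import *
goto(ctrl.get_obs()['eef_pos'],-86.5)
c=ctrl.calibration('wrist');w=ctrl.camera('wrist')[:,:,::-1];np.savez('w4.npz',**c)
cv2.imwrite('pics/w4.png',w)
s=ctrl.camera('side')[:,:,::-1];cv2.imwrite('pics/side4.png',s)
cv2.imwrite('pics/m4.png',np.vstack([cv2.resize(w[:240],(640,240)),cv2.resize(s[180:420,240:480],(360,360),interpolation=cv2.INTER_CUBIC).copy() if 0 else cv2.copyMakeBorder(cv2.resize(s[180:420,240:480],(360,360),interpolation=cv2.INTER_CUBIC),0,0,0,280,cv2.BORDER_CONSTANT)]))
```

```text
xyz cm [0. 0. 0.] dr [-0.02 -0.   -0.04] | t 14.3 pos [ 0.5925 -0.1525  0.0958] F [-2.   7.9  9.3] q [-0.45  0.44  1.62  0.    1.09  1.07]
```

View pics/m4.png

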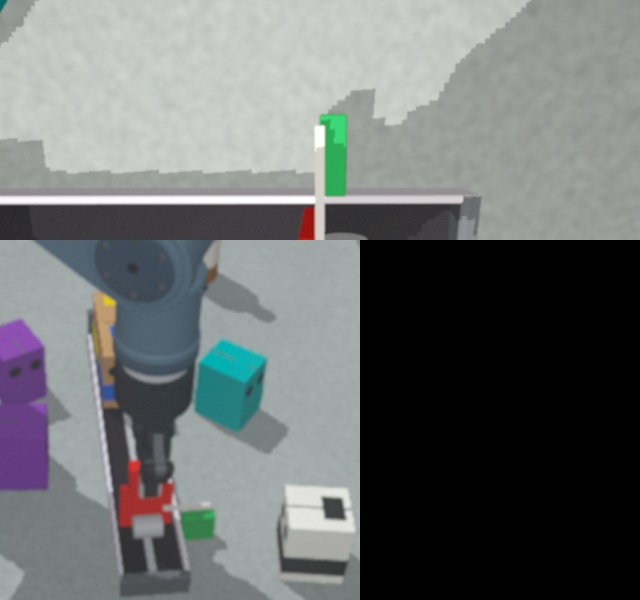

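Request:
send_rows --dr '[[0,0,0],[0,0,0],[0,0,0],[0,0,0],[0,0,0],[0,0,0],[0,0,0],[0,0,0]]' --xyz '[[0,0.2,0],[0,0.4,0],[0,0.6,0],[0,0.6,0],[0,0.6,0],[0,0.6,0],[0,0.6,0],[0,0.6,0]]' --jaw '[5,5,5,5,5,5,5,5]'

```text
time_s: 15.4
eef_pos: [0.5928, -0.1582, 0.0958]
eef_rot: [-0.001, 1.0, 0.029, 0.0]
wrist_force: [-3.1, 9.0, 9.5]
opening: 0.177
grasp_force: 61.1
```

Run:
```python
from h import *
goto(ctrl.get_obs()['eef_pos'],-86.5)
c=ctrl.calibration('wrist');w=ctrl.camera('wrist')[:,:,::-1].copy()
h=cv2.cvtColor(w,cv2.COLOR_BGR2HSV)
g=cv2.inRange(h,(50,120,60),(75,255,255));r=150
x=np.where(g[115:185].any(0))[0];p=np.where((h[r,:,1]<40)&(h[r,:,2]>200)&(np.arange(640)>290)&(np.arange(640)<350))[0]
print('mark cols',x.min(),x.max(),'ptr',p)
M=ray(0,[(x.min()-.5,r),(x.max()+.5,r)],.036,c).mean(0)
print(M)
cv2.imwrite('pics/w5.png',w)
cv2.imwrite('pics/m5.png',cv2.resize(w[90:210,240:400],(800,600)))
s=ctrl.camera('scene')[:,:,::-1];cv2.imwrite('pics/scene5.png',s)
```

```text
xyz cm [0. 0. 0.] dr [-0.02 -0.   -0.04] | t 15.4 pos [ 0.5928 -0.1582  0.0958] F [-3.1  9.   9.5] q [-0.46  0.44  1.61  0.    1.09  1.06]
mark cols 307 332 ptr [291 292 293 294 295 296 297 298 299 300 301 302 315 316 317 318 319 320
 321 322 323 324]
[ 0.65003374 -0.15568621  0.036     ]
```

View pics/m5.png

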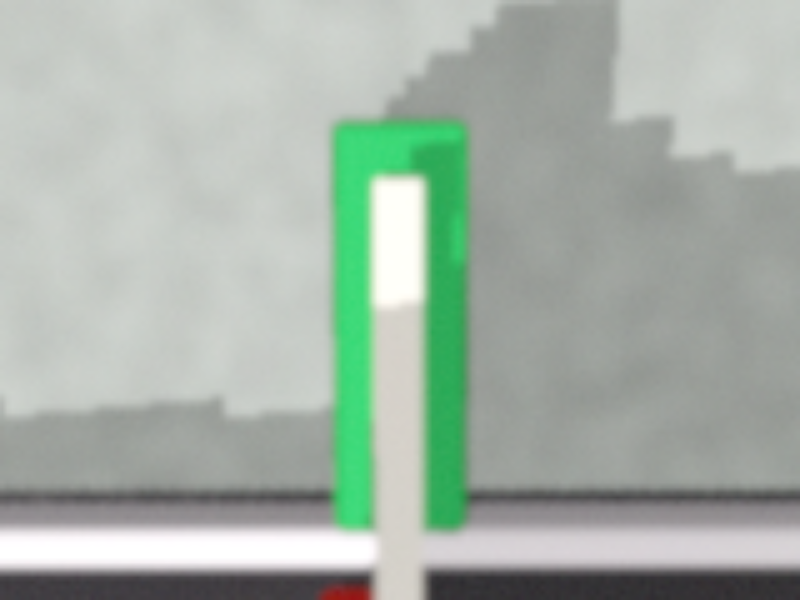

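View pics/scene5.png

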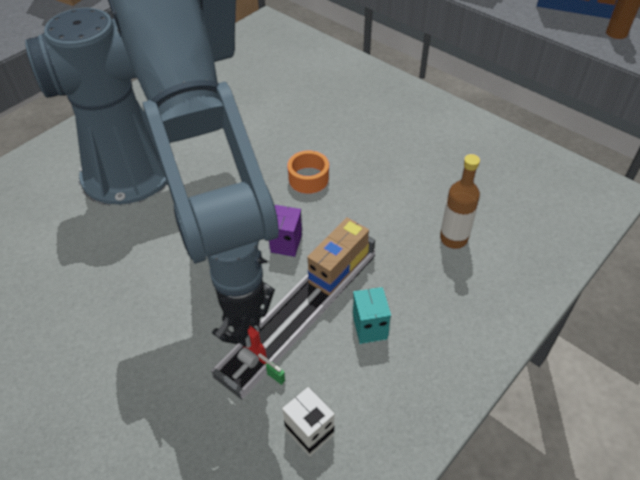

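The pointer is centred on the green mark (mark spans columns 333–467 of the crop, pointer 372–426). The cartons stand flush at scene pixel (338,257), and nothing else has moved.

```bash
python3 -c "
from bench import ctrl
print(ctrl.hand_in())"
```

```text
the job is handed in; nothing more can be done
None
```

I handed the job in at about 15.5 s: the blue-banded carton stands flush against the yellow-banded one, and the arm is holding the pusher with its pointer centred on the green mark. The white carton, bottle and tape roll look unmoved in the last picture; the hand-in gave no verdict.

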